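# Turn a model lorry through four views for the shop camera, then clamp the turntable

## Robot

A 7-joint arm with a two-finger parallel gripper is mounted at the origin on the work surface. World frame = base frame: x ahead of the robot, y to its left, z up, the work surface at z = 0. Lengths are in m, angles in rad, forces in N, time in s.
With the tool pointing down it reaches from about 0.4 to 0.875 m from the base axis. Payload 19.3 kg.
Tool frame: the origin (TCP) lies at the very end of the fingers, on their centre line; the grasp point (between the pads) lies 19 mm behind it; z points along the fingers, y is the line along which they close (so a half turn about z gives the same grasp; the last joint's range is limited). The gripper opens to 85 mm and grips with 20 to 120 N. Pads are 22 mm wide; open, the fingers measure 114 mm over their backs; the gripper's body (76 mm by 85 mm) begins 54 mm behind the grasp point. The pads swing forward as they close: fully open they stand 13 mm farther back than shut.
Start: joints at [1.199, 0.521, -0.036, 1.599, 0.021, 1.021, -0.113], TCP at [0.186, -0.597, 0.199] pointing down, gripper open.
Joint ranges: [-2.91, 2.91], [-0.3, 2.13], [-1.5, 1.42], [0.17, 2.43], [-1.26, 4.41], [0.16, 1.93], [-2.52, 2.52]. Speed limits (rad/s): [1.89, 1.89, 2.39, 2.39, 3.01, 3.01, 3.01].

## Interface

Orientations are given as [roll, pitch, yaw] about the fixed x, y, z axes, in that order (R = Rz(yaw) Ry(pitch) Rx(roll)).
In Python, from workcell import monitor, optics, workorder gives the robot as it stands.
- The arm moves only by the tool apply_moves, never from a script. Its arguments are lists of equal length, an entry for each row: "linear": the shift along the tool's x, y, z each as a share of 0.1 m, from -1 to 1, a list of three; "delta_rot": the turn, a rotation vector about the tool's x, y, z each as a share of 120 degrees, from -1 to 1, a list of three. A call has exactly 5 rows; each row is the pose to reach, as a shift and turn from the pose commanded when the call began, along the tool's axes at that moment; what a row does not reach only later rows make up. A row lasts 1/12 s, in which the tool goes at most 41.7 mm and 7.16 degrees, less where a joint would pass 70% of its speed; a pose out of reach is approached as far as the arm can. A call with a number of a shift or a turn outside -1 to 1 is refused whole. A call with a gripper value outside its range is refused whole. "gripper" is the opening, from -1 (shut) to 1 (fully open), set as the call begins (left out, the last holds). The fingers move at their own pace and stop on an object; "force" is the grip in N (left out, the last holds). Time passes only in rows, so rows that repeat a pose let the fingers close, or fill a call up. It gives the time, the measured TCP pose, the force, the opening and the grip force at its end, in the units of the state.
- monitor.observe(): the state, without advancing time (a new reading comes with each control period).
- optics.grab_frame(name): name is "side" or "top"; returns (picture, depth): 384x512x3 uint8, red, green, blue; 384x512 float32, m along the optical axis (not along the pixel's ray), 0 where there is no reading.
- optics.camera_info(name): a dict with "fx", "fy", "cx", "cy" (pixels), "D" ([k1, k2, p1, p2, k3] as OpenCV has them; the pictures are not rectified), "rvec" (rotation vector, rad) and "tvec" (3), from world to camera coordinates, as OpenCV has them. Camera axes: x right, y down, z forward; pixel columns grow to the right and rows downward; lengths in m; the calibration is good to about 2 mm. A picture is of the moment at which its call begins. camera_info takes no time and is no camera call.
- workorder.job_done(): hands the job in; it is judged then, once.
The state is a dict: "clock": time; "qpos": joint angles; "qd": joint speeds; "joint_efforts": joint torques, N m; "position": TCP position; "tool_rot": TCP orientation; "force": force on the tool from outside, world axes, zero at the start; "moment": the same for the moment, N m; "grip_width": finger opening in m; "finger_force": force on a finger pad.
Only numpy, scipy, OpenCV 4.12 (cv2) and the standard library are available. Lean on these libraries where they do the work, as an engineer would, in place of code of your own. Each camera call takes 0.05 s, during which the arm holds its last target. There are 200 camera calls.

## Task

Show the model lorry to the fixed camera from all four sides for its shop listing: turn the turntable by its pins so that first the lorry's nose, then its left side, then its tail, then its right side (left and right as for its driver) faces the lens squarely, and let it stand still for at least half a second at each view so that the camera can take its picture. Then, with the right side still facing the lens, turn the wing nut clockwise until it stops to clamp the turntable. Do not touch the lorry itself, and leave everything else on the counter where it stands.

Things in the scene. Friction and masses are not known exactly. Their poses are not given: they have to be found in the camera images.
- stand: Photo stand, fixed. Origin: on the turntable axis at counter height (z = 0); +x points from the turntable to the camera, which looks back along -x. Round foot 150 mm wide; a rail 12 mm high runs along +x to the camera (black box 50 mm deep, 110 mm wide, centred at x = 250 mm). An arm 44 mm wide, 16 mm high runs along -y to the wing nut, ending at y = -200 mm.
- turntable (a joint): Turn of the turntable about the stand's vertical axis, rad, growing anticlockwise from above; over three turns free either way; stays where left (friction 0.15 N m, some 1.5 N at a pin). Disc 244 mm across, top at z = 40 mm, with six upright pins 10 mm thick every 60 degrees, 108 mm from the axis, z = 40 to 72 mm, to be pushed sideways by a fingertip.
- pin (a point): Centre of the top of one of the six equal pins (z = 72 mm), the one on the stand's +x axis at turntable angle 0.
- lens (a point): Centre of the camera's lens front, at x = 194 mm, z = 73 mm in the stand's frame. The camera's top is at z = 118 mm.
- lorry: Die-cast model lorry, 130 mm long, 50 mm wide, 56 mm high, 220 g: tall white cab at the nose, low grey open bed behind. It stands loose on the middle of the turntable and turns with it by friction. Origin: centre of its underside; +x to its nose, +y to its left side, z up.
- nose (a point): Point at the middle of the lorry's nose, 64 mm ahead of its origin and 35 mm above its underside.
- wingnut (a joint): Turn of the captive wing nut that clamps the turntable, rad, growing clockwise from above: 0 to 0.3 at the start (loose), stop at 1.4 (tight). Takes 0.06 N m, stays where left, does not move down. Its wings form one straight steel bar, 68 mm long, 9 mm thick, z = 27 to 49 mm, on a 22 mm hub; at 0 the bar lies along the stand's x axis.
- nut (a point): On the wing nut's axis, at the top of its wings (z = 49 mm); it lies at x = 0, y = -175 mm in the stand's frame.
- jar_a: Bystander: paint jar, 32 mm wide, 45 mm high, near the stand. Origin: centre of underside.
- jar_b: Bystander: paint jar, 32 mm wide, 45 mm high, near the stand. Origin: centre of underside.
- car: Bystander: silver model car, 92 x 36 x 33 mm, near the stand. Origin: centre of underside.
- kit: Bystander: cardboard kit box, 130 x 190 x 45 mm. Origin: centre of underside.
- driver: Bystander: screwdriver, 160 mm long, lying. Origin: near its middle, underside.
- mug: Bystander: white mug, 76 mm wide, 85 mm high. Origin: centre of underside.
- tape: Bystander: roll of tape, 80 mm wide, 20 mm high. Origin: centre of underside.

How it is judged:
On the way, in this order (a step that is already met when the one before it is completed fails the run):
1. the lorry's nose faces the camera within about 10 degrees and stands still for half a second (angle between the x axis of lorry and the x axis of stand, either way round below 0.17 rad and x of nose in the frame of stand above 0.03 m and angular speed of lorry below 0.1 rad/s), for 0.5 s.
2. the lorry's left side faces the camera within about 10 degrees and stands still for half a second (angle between the y axis of lorry and the x axis of stand, either way round below 0.17 rad and y of nose in the frame of stand below -0.03 m and angular speed of lorry below 0.1 rad/s), for 0.5 s.
3. the lorry's tail faces the camera within about 10 degrees and stands still for half a second (angle between the x axis of lorry and the x axis of stand, either way round below 0.17 rad and x of nose in the frame of stand below -0.03 m and angular speed of lorry below 0.1 rad/s), for 0.5 s.
4. the lorry's right side faces the camera within about 10 degrees and stands still for half a second (angle between the y axis of lorry and the x axis of stand, either way round below 0.17 rad and y of nose in the frame of stand above 0.03 m and angular speed of lorry below 0.1 rad/s), for 0.5 s.
5. with the right side still facing the camera, the wing nut is turned clockwise to its stop (all of step 4 and value of joint wingnut above 1.2 rad), for 0.2 s.
At the end, for the whole second after the job is handed in: The lorry stands upright and at rest on the turntable, within 20 mm of its centre, its right side facing the camera within about 10 degrees (0.17 rad), and the wing nut is tight (over 1.2 rad; stop at 1.4) (all of step 5 and horizontal distance between lorry and stand below 0.02 m and angle between lorry's own z axis and vertical below 0.1 rad and height (world z) of lorry above 0.035 m and linear speed of lorry below 0.02 m/s); the robot touches nothing.
It fails at once if the robot touches the lorry (contact force between any of the fingers, the arm and lorry above 0.5 N).
It fails at once if a bystander is moved by more than 30 mm (distance of any of jar_a, jar_b, car, kit, driver, mug, tape from where it was at the start of the episode above 0.03 m).
It also fails if it takes over 72 s, if anything falls off the work surface, if the arm or the gripper's body presses on something with over 40 N, if the wrist force passes 120 N, or if a joint passes its speed limit or range.

## Working session

There is one attempt and no reset: what is moved stays moved. The work goes in short steps, Python scripts to look and compute and a tool call to move; the robot and the scene stay as the last step left them, time stands still between calls to the robot, and variables do not carry over. Pictures are saved under pics/ and viewed, at most 10 in all, crops included, and the job is handed in when it is done.

Besides the shell and the picture viewer there is one more tool, called after "Emit:" by a JSON object that holds its "op" and its "data", one argument or row to a line. apply_moves: Moves the arm, as the interface text tells. Its arguments: {"type":"object","properties":{"linear":{"type":"array"},"delta_rot":{"type":"array"},"gripper":{"type":"number"},"force":{"type":"number"}},"required":["linear","delta_rot"]}

```bash
mkdir -p pics; ls
python3 - <<'E'
from workcell import monitor, optics
import cv2
print(monitor.observe())
for n in("side","top"):
    p,d=optics.grab_frame(n); cv2.imwrite(f"pics/{n}0.png",p[:,:,::-1]); print(optics.camera_info(n))
E
```

```text
pics
{'clock': 0.0, 'qpos': array([ 1.19883012,  0.5220139 , -0.0363077 ,  1.59998081,  0.02119786,
        1.02109654, -0.11281172]), 'qd': array([ 0.00023366,  0.00151028, -0.00075716, -0.00171999, -0.00049164,
       -0.00019369,  0.000474  ]), 'joint_efforts': array([ 3.42338017e-04, -9.27087021e+01,  1.98035449e+00, -3.69930196e+01,
        1.78434985e-02,  8.16038169e-03, -2.73659145e-05]), 'position': array([ 0.18560011, -0.59642929,  0.19883578]), 'tool_rot': array([-3.14048232e+00,  8.68512794e-05,  3.01725875e-01]), 'force': array([0.06304369, 0.9560158 , 0.13803782]), 'moment': array([-0.03463696, -0.00581046,  0.01011131]), 'finger_force': 0.0, 'grip_width': 0.08572187756117196}
{'fx': 389.79737184080955, 'fy': 389.79737184080955, 'cx': 254.77115081569062, 'cy': 185.4792542172121, 'D': array([0.02731289, 0.        , 0.        , 0.        , 0.        ]), 'rvec': array([ 2.47498396, -0.22214712,  0.09089833]), 'tvec': array([-0.58681068,  0.14477461,  1.03214697])}
{'fx': 415.02841891919405, 'fy': 415.02841891919405, 'cx': 261.4848506108796, 'cy': 195.09471232582803, 'D': array([-0.0220439,  0.       ,  0.       ,  0.       ,  0.       ]), 'rvec': array([ 2.13261518, -2.07767436,  0.22690231]), 'tvec': array([0.02332077, 0.61376956, 1.19962247])}
```

View pics/top0.png

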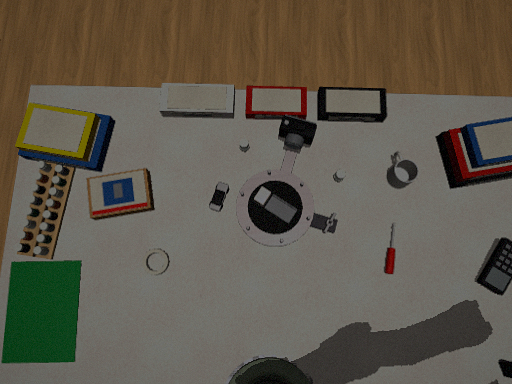

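View pics/side0.png

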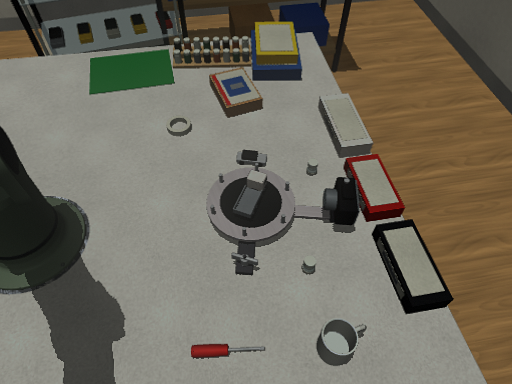

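The top view shows the turntable at about (275,207), with the camera at (296,132), the wing nut at (325,223), the jars at (244,147) and (339,176), and the car at (219,196). The side view shows the turntable at (251,203) and the nut at (245,260). The lorry's nose points up and left in the top view. Next I'll measure these.

```bash
cat > h.py <<'E'
import numpy as np, cv2
from workcell import monitor, optics
def cam(n):
    c=optics.camera_info(n); K=np.array([[c['fx'],0,c['cx']],[0,c['fy'],c['cy']],[0,0,1]])
    return K,c['D'],cv2.Rodrigues(c['rvec'])[0],c['tvec']
def rays(n,px):
    K,D,R,t=cam(n); u=cv2.undistortPoints(np.float64(px).reshape(-1,1,2),K,D)[:,0]
    return -R.T@t, np.c_[u,np.ones(len(u))]@R   # unit depth
def plane(n,px,z):
    o,d=rays(n,px); return o+d*((z-o[2])/d[:,2])[:,None]
def cloud(n,dep):
    v,u=np.mgrid[:384,:512]; o,d=rays(n,np.c_[u.ravel(),v.ravel()])
    P=(o+d*dep.reshape(-1,1)).reshape(384,512,3); P[dep==0]=np.nan; return P
def proj(n,P):
    K,D,R,t=cam(n); return cv2.projectPoints(np.float64(P).reshape(-1,1,3),R,t,K,D)[0][:,0]
E
python3 - <<'E'
from h import *
for n,(r0,r1,c0,c1) in dict(top=(105,265,190,390),side=(130,330,180,380)).items():
    p,d=optics.grab_frame(n); P=cloud(n,d); np.savez(f"{n}.npz",p=p,P=P)
    s=800//(c1-c0) if n=='top' else 3
    cv2.imwrite(f"pics/{n}1.png",cv2.resize(p[r0:r1,c0:c1,::-1],None,fx=s,fy=s,interpolation=cv2.INTER_CUBIC))
    S=np.zeros((384,512),bool); S[r0:r1,c0:c1]=1
    for lo,hi in((.03,.042),(.042,.06),(.06,.08),(.08,.105),(.105,.13)):
        m=(S&(P[...,2]>lo)&(P[...,2]<hi)).astype(np.uint8)
        k,L,st,ce=cv2.connectedComponentsWithStats(m)
        for i in range(1,k):
            if st[i,4]>=4: print(n,lo,st[i,4],ce[i].round(1),np.median(P[L==i],0).round(4))
    print(n,'tablez',np.nanmedian(P[250:260,290:310,2] if n=='top' else P[300:320,300:320,2]))
E
```

```text
top 0.03 5 [270.  105.4] [0.9213 0.0194 0.0411]
top 0.03 67 [217.1 113.3] [0.8887 0.1956 0.0359]
top 0.03 11 [299.4 109.3] [ 0.91   -0.0757  0.0403]
top 0.03 5 [270.4 109.2] [0.9072 0.019  0.0406]
top 0.03 77 [264.2 114.5] [0.8887 0.0415 0.0379]
top 0.03 34 [296.4 114.7] [ 0.8894 -0.0664  0.0386]
top 0.03 16 [194.1 113.4] [0.8883 0.2675 0.0345]
top 0.03 9 [320.7 116.1] [ 0.8886 -0.1475  0.0368]
top 0.03 55 [340.5 116.8] [ 0.8887 -0.208   0.035 ]
top 0.03 46 [372.8 117.6] [ 0.8888 -0.3166  0.0361]
top 0.03 15 [244.3 146.7] [0.7758 0.0995 0.0375]
top 0.03 3294 [274.8 208.4] [ 0.5748 -0.0046  0.0389]
top 0.03 8 [338.  177.6] [ 0.6823 -0.1988  0.0371]
top 0.03 115 [217.5 197.3] [0.6108 0.1767 0.0328]
top 0.042 354 [211.6 108.7] [0.8999 0.2073 0.0496]
top 0.042 510 [276.6 109.4] [ 0.9046 -0.0035  0.0448]
top 0.042 797 [353.3 110.4] [ 0.9063 -0.2533  0.0491]
top 0.042 15 [281.9 136.3] [ 0.8112 -0.021   0.0499]
top 0.042 57 [243.4 142.5] [0.7876 0.1023 0.0443]
top 0.042 16 [307.  143.2] [ 0.7897 -0.1013  0.0514]
top 0.042 9 [293.4 148.6] [ 0.7695 -0.0565  0.0547]
top 0.042 59 [340.3 173.8] 
[... 6354 characters left out ...]
183.5] [0.6888 0.0165 0.0707]
side 0.06 4 [334.  186.5] [ 0.8115 -0.0183  0.0744]
side 0.06 163 [337.7 212.6] [ 0.792  -0.1131  0.0713]
side 0.06 17 [211.7 207. ] [ 0.477  -0.0253  0.0702]
side 0.06 19 [282.6 216.2] [ 0.6535 -0.0854  0.071 ]
side 0.06 20 [243.5 229. ] [ 0.5479 -0.1063  0.0709]
side 0.06 92 [340.6 324.1] [ 0.7163 -0.373   0.0704]
side 0.06 44 [360.3 327.2] [ 0.7517 -0.3892  0.0719]
side 0.08 239 [256.3 177.7] [0.6058 0.032  0.0948]
side 0.08 580 [340.1 199.9] [ 0.799  -0.0772  0.0998]
side 0.08 9 [349.8 180.3] [ 0.8468 -0.0298  0.1048]
side 0.08 87 [338.5 322.5] [ 0.7076 -0.3729  0.0839]
side 0.105 448 [346.5 193.3] [ 0.8209 -0.0733  0.1081]
side tablez 0.00026295181632801645
```

View pics/top1.png

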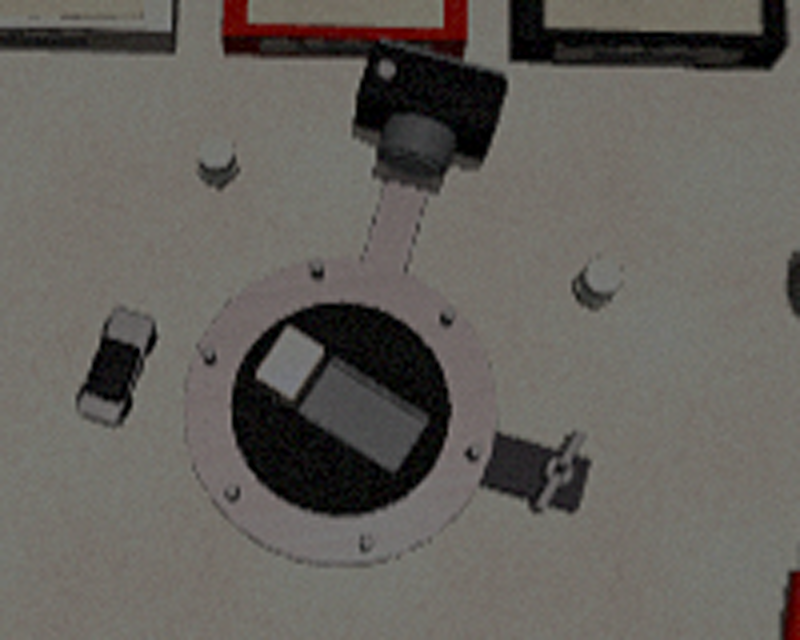

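View pics/side1.png

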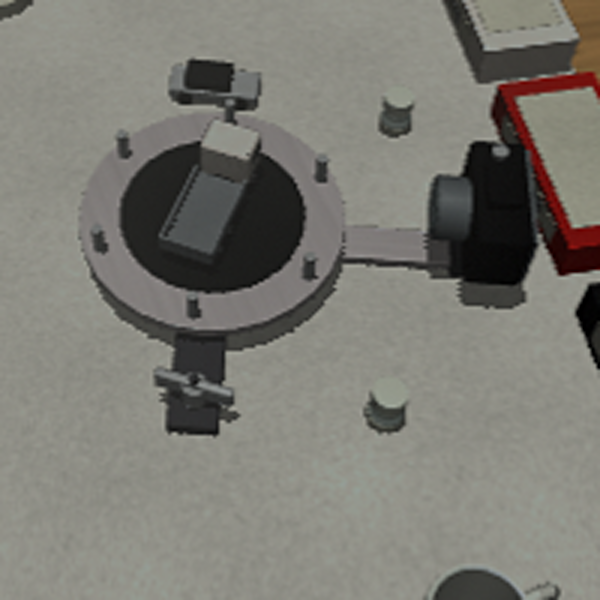

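The pins show up clearly in both views, at about 11°+60k° around (0.582, -0.003). The nut hub is at crop (560,468) and the lorry's cab at crop (290,362). Next I'll get the lorry's yaw, the stand's yaw and the bar angle.

```bash
cat >> h.py <<'E'
C=np.array([.5824,-.0034])
def look(verbose=1):
    Q=[]
    for n in("top","side"):
        p,d=optics.grab_frame(n); Q.append(cloud(n,d).reshape(-1,3))
    Q=np.vstack(Q); Q=Q[~np.isnan(Q[:,0])]
    r=np.hypot(*(Q[:,:2]-C).T)
    L=Q[(r<.085)&(Q[:,2]>.056)&(Q[:,2]<.11)]; cab=L[L[:,2]>.085][:,:2].mean(0)
    (c,s,a)=cv2.minAreaRect(np.float32(L[:,:2]*1000)); b=cv2.boxPoints((c,s,a))
    e=b[1]-b[0] if np.hypot(*(b[1]-b[0]))>np.hypot(*(b[2]-b[1])) else b[2]-b[1]
    if e@(cab*1000-np.array(c))<0:e=-e
    yaw=np.degrees(np.arctan2(e[1],e[0]))
    pin=Q[(r>.098)&(r<.118)&(Q[:,2]>.055)&(Q[:,2]<.078)][:,:2]-C
    z=np.exp(6j*np.arctan2(pin[:,1],pin[:,0])).mean()
    nut=np.array([.537,-.172]); N=Q[(np.hypot(*(Q[:,:2]-nut).T)<.04)&(Q[:,2]>.043)&(Q[:,2]<.053)]
    m=cv2.minAreaRect(np.float32(N[:,:2]*1000))
    v=cv2.fitLine(np.float32(N[:,:2]),cv2.DIST_L2,0,1e-4,1e-4).ravel()
    print('lorry c',np.round(c,1),'size',np.round(s,1),'yaw',yaw.round(1),'pins',np.degrees(np.angle(z)/6).round(1),abs(z).round(2),len(pin))
    print('nut rect',np.round(m[0],1),np.round(m[1],1),'bar',np.degrees(np.arctan2(v[1],v[0])).round(1),'z',np.percentile(N[:,2],[10,50,90]).round(4))
    return Q
E
python3 - <<'E'
from h import *
Q=look()
K=Q[(Q[:,2]>.111)&(Q[:,2]<.124)&(np.hypot(*(Q[:,:2]-[.82,-.065]).T)<.09)]
print('cam',cv2.minAreaRect(np.float32(K[:,:2]*1000)),len(K))
T=np.load('top.npz');S=np.load('side.npz')
print('hub',plane('top',[[190+560/4,105+467/4]],.049),plane('side',[[180+193/3,130+380/3]],.049))
print('disc pts',np.hypot(*(Q[(abs(Q[:,2]-.04)<.006)&(np.hypot(*(Q[:,:2]-C).T)<.13)][:,:2]-C).T).max())
E
```

```text
lorry c [582.5  -1.3] size [131.2  51.4] yaw 58.7 pins 11.1 0.99 192
nut rect [ 537.2 -171.8] [18.2 66.6] bar -27.9 z [0.0443 0.0477 0.0503]
cam ((822.3301391601562, -60.236488342285156), (76.555419921875, 36.988182067871094), 72.21067810058594) 343
hub [[ 0.53902179 -0.17199628  0.049     ]] [[ 0.53861283 -0.17124598  0.049     ]]
disc pts 0.12539111214447732
```

Emit:
{"op": "apply_moves", "data": {
  "linear": [
    [0.17,-0.115,0],
    [0.34,-0.23,0],
    [0.51,-0.345,0],
    [0.68,-0.46,0],
    [0.85,-0.577,0]
  ],
  "delta_rot": [
    [0,0,0],
    [0,0,0],
    [0,0,0],
    [0,0,0],
    [0,0,0]
  ],
  "gripper": -1
}}

```text
clock: 0.72
position: [0.2503, -0.5156, 0.1994]
tool_rot: [-3.142, -0.0, 0.302]
force: [0.1, 0.5, 0.3]
grip_width: 0.0255
finger_force: 0.0
```

Emit:
{"op": "apply_moves", "data": {
  "linear": [
    [0.17,-0.115,0],
    [0.34,-0.23,0],
    [0.51,-0.345,0],
    [0.68,-0.46,0],
    [0.85,-0.577,0]
  ],
  "delta_rot": [
    [0,0,0],
    [0,0,0],
    [0,0,0],
    [0,0,0],
    [0,0,0]
  ]
}}

```text
clock: 1.13
position: [0.3143, -0.4352, 0.1994]
tool_rot: [3.141, -0.0, 0.302]
force: [0.4, -0.7, -0.4]
grip_width: -0.0003
finger_force: 0.0
```

Emit:
{"op": "apply_moves", "data": {
  "linear": [
    [0.17,-0.115,0],
    [0.34,-0.23,0],
    [0.51,-0.345,0],
    [0.68,-0.46,0],
    [0.85,-0.577,0]
  ],
  "delta_rot": [
    [0,0,0],
    [0,0,0],
    [0,0,0],
    [0,0,0],
    [0,0,0]
  ]
}}

```text
clock: 1.55
position: [0.3783, -0.3549, 0.1995]
tool_rot: [3.141, -0.0, 0.302]
force: [-0.5, -0.0, 0.6]
grip_width: 0.0001
finger_force: 0.0
```

Emit:
{"op": "apply_moves", "data": {
  "linear": [
    [0.17,-0.115,0],
    [0.34,-0.23,0],
    [0.51,-0.345,0],
    [0.68,-0.46,0],
    [0.85,-0.577,0]
  ],
  "delta_rot": [
    [0,0,0],
    [0,0,0],
    [0,0,0],
    [0,0,0],
    [0,0,0]
  ]
}}

```text
clock: 1.97
position: [0.4423, -0.2745, 0.1995]
tool_rot: [3.141, -0.0, 0.302]
force: [0.5, 0.4, -0.4]
grip_width: 0.0002
finger_force: 0.0
```

Emit:
{"op": "apply_moves", "data": {
  "linear": [
    [0.17,-0.115,0],
    [0.34,-0.23,0],
    [0.51,-0.345,0],
    [0.68,-0.46,0],
    [0.85,-0.577,0]
  ],
  "delta_rot": [
    [0,0,0],
    [0,0,0],
    [0,0,0],
    [0,0,0],
    [0,0,0]
  ]
}}

```text
clock: 2.38
position: [0.5063, -0.1942, 0.1994]
tool_rot: [3.142, -0.0, 0.302]
force: [0.2, -0.8, 0.2]
grip_width: 0.0003
finger_force: 0.0
```

Emit:
{"op": "apply_moves", "data": {
  "linear": [
    [0.17,-0.115,0],
    [0.34,-0.23,0],
    [0.51,-0.345,0],
    [0.68,-0.46,0],
    [0.85,-0.577,0]
  ],
  "delta_rot": [
    [0,0,0],
    [0,0,0],
    [0,0,0],
    [0,0,0],
    [0,0,0]
  ]
}}

```text
clock: 2.8
position: [0.5703, -0.1138, 0.1994]
tool_rot: [3.142, 0.0, 0.302]
force: [-0.1, -0.4, 0.1]
grip_width: -0.0
finger_force: 0.0
```

Emit:
{"op": "apply_moves", "data": {
  "linear": [
    [0,0,0],
    [0,0,0],
    [0,0,0],
    [0,0,0],
    [0,0,0]
  ],
  "delta_rot": [
    [0,0,-0.058],
    [0,0,-0.116],
    [0,0,-0.174],
    [0,0,-0.232],
    [0,0,-0.29]
  ]
}}

```text
clock: 3.22
position: [0.5698, -0.1146, 0.1994]
tool_rot: [-3.142, 0.0, 0.915]
force: [0.0, 0.7, 0.5]
grip_width: 0.0002
finger_force: 0.0
```

```bash
python3 -c "
from workcell import monitor as m
s=m.observe();print(s['clock'],s['qpos'].round(2),s['position'],s['tool_rot'])"
```

```text
3.2167 [ 0.34  0.47 -0.34  1.71  0.18  1.   -0.72] [ 0.56978834 -0.11460835  0.19935727] [-3.14152163e+00  8.32267033e-05  9.15162701e-01]
```

Emit:
{"op": "apply_moves", "data": {
  "linear": [
    [0,0,0.12],
    [0,0,0.24],
    [0,0,0.36],
    [0,0,0.48],
    [0,0,0.6]
  ],
  "delta_rot": [
    [0,0,-0.058],
    [0,0,-0.116],
    [0,0,-0.174],
    [0,0,-0.232],
    [0,0,-0.29]
  ]
}}

```text
clock: 3.63
position: [0.5698, -0.1147, 0.1389]
tool_rot: [3.142, -0.0, 1.522]
force: [-0.6, -0.0, 0.2]
grip_width: 0.0002
finger_force: 0.0
```

Emit:
{"op": "apply_moves", "data": {
  "linear": [
    [0,0,0.08],
    [0,0,0.16],
    [0,0,0.24],
    [0,0,0.3],
    [0,0,0.3]
  ],
  "delta_rot": [
    [0,0,-0.058],
    [0,0,-0.116],
    [0,0,-0.174],
    [0,0,-0.232],
    [0,0,-0.29]
  ]
}}

```text
clock: 4.05
position: [0.5692, -0.1146, 0.1082]
tool_rot: [-3.141, -0.001, 2.13]
force: [-0.4, 0.0, -1.1]
grip_width: 0.0001
finger_force: 0.0
```

Emit:
{"op": "apply_moves", "data": {
  "linear": [
    [0,0,0],
    [0,0,0],
    [0,0,0],
    [0,0,0],
    [0,0,0]
  ],
  "delta_rot": [
    [0,0,-0.058],
    [0,0,-0.116],
    [0,0,-0.174],
    [0,0,-0.232],
    [0,0,-0.29]
  ]
}}

```text
clock: 4.47
position: [0.5698, -0.1148, 0.1094]
tool_rot: [-3.142, 0.0, 2.737]
force: [-0.1, 0.8, -0.4]
grip_width: -0.0002
finger_force: 0.0
```

Emit:
{"op": "apply_moves", "data": {
  "linear": [
    [0,0,0],
    [0,0,0],
    [0,0,0.2],
    [0,0,0.38],
    [0,0,0.54]
  ],
  "delta_rot": [
    [0,0,-0.058],
    [0,0,-0.116],
    [0,0,-0.139],
    [0,0,-0.139],
    [0,0,-0.139]
  ]
}}

```text
clock: 4.88
position: [0.5696, -0.115, 0.0544]
tool_rot: [3.142, -0.0, 3.022]
force: [0.9, -0.1, -0.1]
grip_width: 0.0003
finger_force: 0.0
```

```bash
python3 -c "
from h import *
s=monitor.observe();print(s['clock'],s['qpos'].round(2),s['position'],s['tool_rot'],s['force']);
p=s['position'][:2]-C;print(np.hypot(*p),np.degrees(np.arctan2(p[1],p[0]))%360)"
```

```text
4.8833 [ 0.61  0.76 -0.76  1.8   0.67  0.86  0.98] [ 0.56959938 -0.1149591   0.05439613] [ 3.14152419e+00 -2.40145416e-04  3.02223536e+00] [ 0.93391061 -0.12777057 -0.08273051]
0.11229108887501117 263.4543393255043
```

Emit:
{"op": "apply_moves", "data": {
  "linear": [
    [0.117,0.006,0],
    [0.233,0.024,0],
    [0.346,0.055,0],
    [0.456,0.097,0],
    [0.56,0.15,0]
  ],
  "delta_rot": [
    [0,0,0.05],
    [0,0,0.1],
    [0,0,0.15],
    [0,0,0.2],
    [0,0,0.25]
  ]
}}

```text
clock: 5.3
position: [0.5154, -0.0933, 0.0553]
tool_rot: [-3.141, -0.0, 2.493]
force: [0.8, -0.4, -0.4]
grip_width: -0.0003
finger_force: 0.0
```

Emit:
{"op": "apply_moves", "data": {
  "linear": [
    [0.117,0.006,0],
    [0.233,0.024,0],
    [0.346,0.055,0],
    [0.456,0.097,0],
    [0.56,0.15,0]
  ],
  "delta_rot": [
    [0,0,0.05],
    [0,0,0.1],
    [0,0,0.15],
    [0,0,0.2],
    [0,0,0.25]
  ]
}}

```text
clock: 5.72
position: [0.4797, -0.0474, 0.0555]
tool_rot: [3.142, 0.0, 1.969]
force: [-0.0, 0.3, 0.6]
grip_width: -0.0
finger_force: 0.0
```

Emit:
{"op": "apply_moves", "data": {
  "linear": [
    [0.097,0.004,0],
    [0.175,0.014,0],
    [0.233,0.024,0],
    [0.271,0.033,0],
    [0.29,0.038,0]
  ],
  "delta_rot": [
    [0,0,0.042],
    [0,0,0.075],
    [0,0,0.1],
    [0,0,0.117],
    [0,0,0.125]
  ]
}}

```text
clock: 6.13
position: [0.4723, -0.0188, 0.0555]
tool_rot: [3.141, 0.0, 1.712]
force: [-0.1, 0.1, 0.0]
grip_width: 0.0003
finger_force: 0.0
```

```bash
cat >> h.py <<'E'
def st():
    s=monitor.observe();p=s['position'][:2]-C
    print(s['clock'],s['qpos'].round(2),s['position'].round(4),np.degrees(s['tool_rot'][2]).round(1),s['force'].round(1),'r,th',np.hypot(*p).round(4),(np.degrees(np.arctan2(p[1],p[0]))%360).round(1))
E
python3 -c "
from h import *
st();look()"
```

```text
6.1333 [ 0.26  0.55 -0.45  2.09  0.42  0.59 -0.35] [ 0.4723 -0.0188  0.0555] 98.1 [-0.1  0.1  0. ] r,th 0.1112 187.9
lorry c [582.4  -2.1] size [130.3  51.3] yaw 58.8 pins 11.1 0.99 156
nut rect [ 537.8 -171.8] [18.2 66.3] bar -27.4 z [0.0442 0.0477 0.0506]
```

```bash
python3 -c "
from h import *
p,d=optics.grab_frame('side');q,d=optics.grab_frame('top')
a=cv2.resize(p[130:300,180:330,::-1],None,fx=2.6,fy=2.6,interpolation=cv2.INTER_CUBIC)
b=cv2.resize(q[105:275,190:340,::-1],None,fx=2.6,fy=2.6,interpolation=cv2.INTER_CUBIC)
cv2.imwrite('pics/m2.png',np.hstack([a,b]))"
```

```text
(no output)
```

View pics/m2.png

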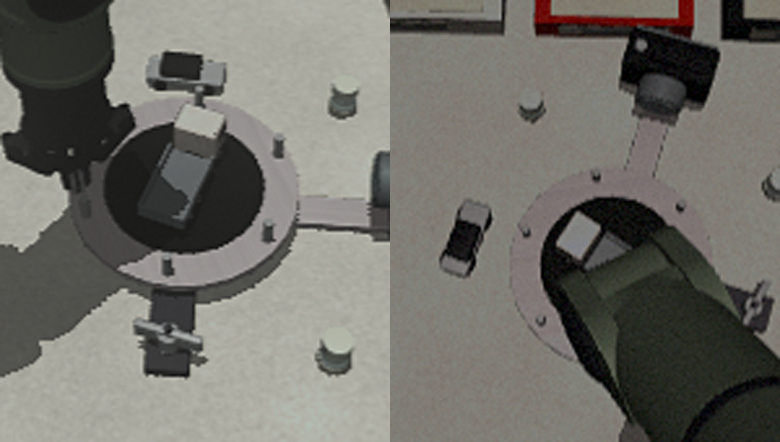

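The side view shows the fingertip at about (78,185), right beside the near pin at (85,205). All the pins and the lorry are unmoved, so the finger passed over them. I'll check the actual tip height.

```bash
python3 -c "
from h import *
t=[.4723,-.0188,.0555];
for n in('side','top'): print(n,proj(n,[t,[.4723,-.0188,.09],[.4764,-.0238,.072]]).round(1))
p,d=optics.grab_frame('side');P=cloud('side',d)
for v in range(190,216): print(v,[tuple((P[v,u]*1000).round()) for u in range(204,218,2)])
"
```

```text
side [[210.1 208.4]
 [209.  200.8]
 [211.4 206.1]]
top [[279.6 242.1]
 [280.1 240.8]
 [281.5 240.2]]
190 [(np.float64(464.0), np.float64(-36.0), np.float64(161.0)), (np.float64(469.0), np.float64(-37.0), np.float64(161.0)), (np.float64(473.0), np.float64(-17.0), np.float64(134.0)), (np.float64(478.0), np.float64(-35.0), np.float64(156.0)), (np.float64(483.0), np.float64(-33.0), np.float64(153.0)), (np.float64(488.0), np.float64(-26.0), np.float64(142.0)), (np.float64(493.0), np.float64(-25.0), np.float64(139.0))]
191 [(np.float64(464.0), np.float64(-36.0), np.float64(156.0)), (np.float64(468.0), np.float64(-34.0), np.float64(153.0)), (np.float64(473.0), np.float64(-18.0), np.float64(131.0)), (np.float64(478.0), np.float64(-29.0), np.float64(144.0)), (np.float64(483.0), np.float64(-29.0), np.float64(143.0)), (np.float64(488.0), np.float64(-30.0), np.float64(143.0)), (np.float64(493.0), np.float64(-24.0), np.float64(134.0))]
192 [(np.float64(463.0), np.float64(-38.0), np.float64(155.0)), (np.float64(468.0), np.float64(-29.0), np.float64(142.0)), (np.float64(473.0), np.float64(-16.0), n
[... 8963 characters left out ...]
)), (np.float64(465.0), np.float64(-28.0), np.float64(43.0)), (np.float64(470.0), np.float64(-28.0), np.float64(42.0)), (np.float64(475.0), np.float64(-25.0), np.float64(37.0)), (np.float64(480.0), np.float64(-28.0), np.float64(40.0)), (np.float64(486.0), np.float64(-30.0), np.float64(41.0))]
215 [(np.float64(453.0), np.float64(2.0), np.float64(-2.0)), (np.float64(459.0), np.float64(-2.0), np.float64(2.0)), (np.float64(464.0), np.float64(-27.0), np.float64(38.0)), (np.float64(470.0), np.float64(-30.0), np.float64(40.0)), (np.float64(475.0), np.float64(-29.0), np.float64(37.0)), (np.float64(480.0), np.float64(-32.0), np.float64(41.0)), (np.float64(485.0), np.float64(-33.0), np.float64(41.0))]
```

The real fingertip is at z≈0.09 while the reported TCP is at 0.0555, so the tip sits about 34 mm higher than reported. The lateral position agrees. I'll go back along the arc, descend about 33 mm, and check.

Emit:
{"op": "apply_moves", "data": {
  "linear": [
    [-0.098,0.004,0],
    [-0.195,0.017,0],
    [-0.29,0.038,0],
    [-0.383,0.068,0],
    [-0.473,0.105,0]
  ],
  "delta_rot": [
    [0,0,-0.042],
    [0,0,-0.083],
    [0,0,-0.125],
    [0,0,-0.167],
    [0,0,-0.208]
  ]
}}

```text
clock: 6.8
position: [0.4894, -0.0657, 0.0554]
tool_rot: [-3.141, -0.0, 2.153]
force: [0.4, 0.5, 0.7]
grip_width: -0.0
finger_force: 0.0
```

Emit:
{"op": "apply_moves", "data": {
  "linear": [
    [-0.098,0.004,0],
    [-0.195,0.017,0],
    [-0.29,0.038,0],
    [-0.383,0.068,0],
    [-0.473,0.105,0]
  ],
  "delta_rot": [
    [0,0,-0.042],
    [0,0,-0.083],
    [0,0,-0.125],
    [0,0,-0.167],
    [0,0,-0.208]
  ]
}}

```text
clock: 7.22
position: [0.5242, -0.0996, 0.0553]
tool_rot: [-3.141, -0.0, 2.589]
force: [0.5, 0.4, 0.5]
grip_width: -0.0002
finger_force: 0.0
```

Emit:
{"op": "apply_moves", "data": {
  "linear": [
    [-0.098,0.004,0],
    [-0.195,0.017,0],
    [-0.29,0.038,0],
    [-0.383,0.068,0],
    [-0.473,0.105,0]
  ],
  "delta_rot": [
    [0,0,-0.042],
    [0,0,-0.083],
    [0,0,-0.125],
    [0,0,-0.167],
    [0,0,-0.208]
  ]
}}

```text
clock: 7.63
position: [0.57, -0.1157, 0.0553]
tool_rot: [-3.141, -0.0, 3.024]
force: [0.9, -0.2, 0.6]
grip_width: -0.0002
finger_force: 0.0
```

Emit:
{"op": "apply_moves", "data": {
  "linear": [
    [0,0,0.08],
    [0,0,0.16],
    [0,0,0.24],
    [0,0,0.32],
    [0,0,0.32]
  ],
  "delta_rot": [
    [0,0,0],
    [0,0,0],
    [0,0,0],
    [0,0,0],
    [0,0,0]
  ]
}}

```text
clock: 8.05
position: [0.5683, -0.1145, 0.0215]
tool_rot: [-3.141, -0.002, 3.019]
force: [0.3, -0.2, -0.3]
grip_width: 0.0001
finger_force: 0.0
```

```bash
cat >> h.py <<'E'
def tip():
    "lowest gripper points near the TCP axis, side view"
    s=monitor.observe();p=s['position']; d=optics.grab_frame('side')[1];P=cloud('side',d).reshape(-1,3)
    k=P[(np.hypot(*(P[:,:2]-p[:2]).T)<.021)&(P[:,2]>.046)]; k=k[np.argsort(k[:,2])][:12]; print('tip\n',k.round(3))
E
python3 -c "
from h import *
st();tip()"
```

```text
8.05 [ 0.6   0.8  -0.73  1.82  0.72  0.82  0.94] [ 0.5683 -0.1145  0.0215] 173.0 [ 0.3 -0.2 -0.3] r,th 0.112 262.8
tip
 [[ 0.548 -0.109  0.047]
 [ 0.551 -0.107  0.052]
 [ 0.548 -0.109  0.055]
 [ 0.551 -0.108  0.058]
 [ 0.548 -0.109  0.061]
 [ 0.551 -0.107  0.061]
 [ 0.548 -0.108  0.064]
 [ 0.551 -0.107  0.066]
 [ 0.548 -0.109  0.07 ]
 [ 0.552 -0.104  0.07 ]
 [ 0.551 -0.107  0.071]
 [ 0.552 -0.103  0.074]]
```

```bash
sed -i "s/k=k\[np.argsort/k=k[np.hypot(*(k[:,:2]-[.5475,-.1052]).T)>.009]; k=k[np.argsort/" h.py; python3 -c "
from h import *
tip()
p,d=optics.grab_frame('side')
cv2.imwrite('pics/m3.png',cv2.resize(p[150:300,180:330,::-1],None,fx=4,fy=4,interpolation=cv2.INTER_CUBIC))"
```

```text
tip
 [[ 0.577 -0.129  0.098]
 [ 0.558 -0.126  0.099]
 [ 0.575 -0.129  0.1  ]
 [ 0.556 -0.126  0.1  ]
 [ 0.554 -0.123  0.1  ]
 [ 0.577 -0.128  0.102]
 [ 0.554 -0.121  0.103]
 [ 0.575 -0.13   0.106]
 [ 0.558 -0.127  0.106]
 [ 0.561 -0.125  0.106]
 [ 0.577 -0.128  0.107]
 [ 0.563 -0.129  0.107]]
```

View pics/m3.png

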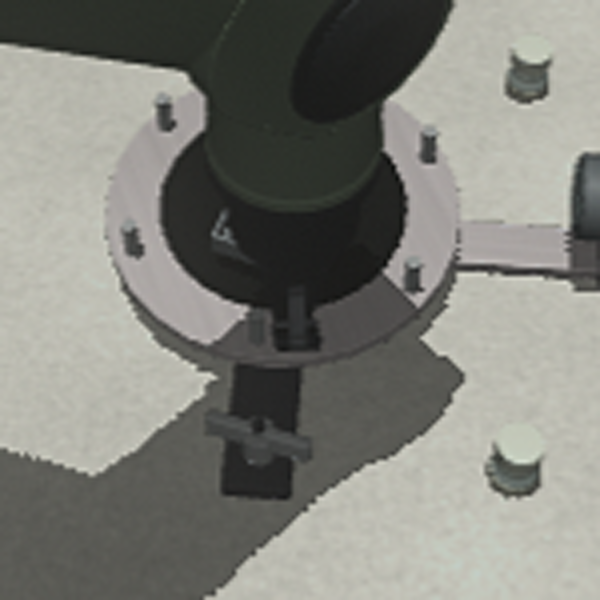

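```bash
python3 -c "
from h import *
p,d=optics.grab_frame('side');P=cloud('side',d)*1000
print(proj('side',[monitor.observe()['position'],monitor.observe()['position']+[0,0,.034]]))
for v in range(218,244): print(v,*['%.0f,%.0f,%.0f'%tuple(P[v,u]) for u in range(248,262,2)],p[v,254])"
```

```text
[[252.66698284 239.89603068]
 [252.75536289 233.14072508]]
218 555,-132,158 557,-148,182 561,-149,182 565,-151,184 569,-152,185 575,-149,179 582,-135,155 [30 31 29]
219 559,-109,118 557,-148,178 561,-150,181 565,-150,179 570,-151,178 575,-150,176 583,-134,149 [30 30 29]
220 557,-118,127 556,-149,176 561,-150,175 565,-151,176 570,-151,176 575,-149,171 583,-133,144 [30 29 29]
221 557,-121,129 556,-149,172 561,-149,171 566,-149,169 570,-152,172 574,-152,171 583,-133,139 [37 38 37]
222 556,-124,128 556,-152,171 561,-148,164 565,-150,166 569,-154,171 574,-153,168 583,-133,135 [42 43 43]
223 556,-126,128 556,-151,167 561,-151,165 565,-151,164 569,-154,167 574,-154,165 584,-131,128 [39 39 39]
224 555,-128,126 556,-152,163 561,-152,162 565,-152,161 569,-156,166 574,-154,162 595,-81,41 [49 51 52]
225 556,-127,121 556,-154,162 560,-154,161 565,-155,162 569,-155,160 579,-131,120 595,-83,40 [50 52 52]
226 555,-128,118 561,-122,106 560,-154,158 564,-156,160 575,-130,115 581,-123,102 594,-87,41 [51 52 52]
227 556,-127,112 561,-126,108 560,-157,157 564,-157,156 575,-129,109 581,-125,101 593,-91,42 
[... 939 characters left out ...]
40 40]
237 558,-115,42 552,-172,141 568,-114,39 561,-175,143 566,-175,142 583,-118,41 588,-117,37 [52 52 51]
238 557,-116,39 563,-116,38 567,-119,42 572,-119,40 578,-119,39 582,-121,40 588,-121,39 [82 80 79]
239 557,-118,39 562,-119,39 567,-120,39 572,-121,38 577,-122,39 582,-122,38 587,-123,38 [86 84 82]
240 557,-120,37 562,-121,37 567,-122,37 572,-123,38 577,-123,35 582,-123,33 587,-123,32 [73 71 70]
241 557,-120,31 562,-120,31 567,-120,28 572,-122,30 577,-122,28 586,-107,-1 591,-107,-1 [62 61 60]
242 558,-113,13 563,-114,13 568,-116,15 573,-115,13 580,-109,-0 585,-110,0 591,-109,-3 [34 33 34]
243 557,-117,15 562,-118,16 567,-119,16 573,-119,15 580,-110,-4 584,-114,1 590,-113,-2 [34 34 34]
```

The picture shows the finger at (297,330) beside the pin at (257,325). The gripper linkage hides the tip, but the depth is consistent with a tip at about 57 mm. Starting stroke 1.

Emit:
{"op": "apply_moves", "data": {
  "linear": [
    [0.117,0.006,0],
    [0.233,0.024,0],
    [0.346,0.055,0],
    [0.456,0.097,0],
    [0.56,0.15,0]
  ],
  "delta_rot": [
    [0,0,0.05],
    [0,0,0.1],
    [0,0,0.15],
    [0,0,0.2],
    [0,0,0.25]
  ]
}}

```text
clock: 8.67
position: [0.5159, -0.0932, 0.024]
tool_rot: [3.141, 0.001, 2.491]
force: [2.3, 0.0, -1.4]
grip_width: 0.0
finger_force: 0.9
```

Emit:
{"op": "apply_moves", "data": {
  "linear": [
    [0.117,0.006,0],
    [0.233,0.024,0],
    [0.346,0.055,0],
    [0.456,0.097,0],
    [0.56,0.15,0]
  ],
  "delta_rot": [
    [0,0,0.05],
    [0,0,0.1],
    [0,0,0.15],
    [0,0,0.2],
    [0,0,0.25]
  ]
}}

```text
clock: 9.08
position: [0.48, -0.0473, 0.0239]
tool_rot: [3.141, 0.001, 1.967]
force: [-0.5, -2.3, -0.8]
grip_width: 0.0
finger_force: 0.8
```

Emit:
{"op": "apply_moves", "data": {
  "linear": [
    [0.097,0.004,0],
    [0.175,0.014,0],
    [0.233,0.024,0],
    [0.271,0.033,0],
    [0.29,0.038,0]
  ],
  "delta_rot": [
    [0,0,0.042],
    [0,0,0.075],
    [0,0,0.1],
    [0,0,0.117],
    [0,0,0.125]
  ]
}}

```text
clock: 9.5
position: [0.4725, -0.0186, 0.0239]
tool_rot: [3.141, 0.0, 1.71]
force: [-0.5, -1.3, 1.1]
grip_width: -0.0001
finger_force: 0.7
```

```bash
python3 -c "
from h import *
st();look()"
```

```text
9.5 [ 0.22  0.6  -0.4   2.11  0.47  0.52 -0.39] [ 0.4725 -0.0186  0.0239] 98.0 [-0.5 -1.3  1.1] r,th 0.111 187.9
lorry c [574.9  -2.2] size [ 62.5 146.5] yaw -5.9 pins 1.1 0.89 176
nut rect [ 537.4 -173. ] [20.4 65.6] bar -27.4 z [0.0441 0.0474 0.0505]
```

```bash
sed -i 's/L=Q\[(r<.085)&(Q\[:,2\]>.056)&(Q\[:,2\]<.11)\]/L=Q[(r<.076)\&(Q[:,2]>.057)\&(Q[:,2]<.1)]; g=monitor.observe()["position"][:2]; L=L[np.hypot(*(L[:,:2]-g).T)>.045]/' h.py; python3 -c "
from h import *
look();d=L=None
q,_=optics.grab_frame('top');p,_=optics.grab_frame('side')
a=cv2.resize(p[130:300,180:330,::-1],None,fx=2.6,fy=2.6,interpolation=cv2.INTER_CUBIC)
b=cv2.resize(q[105:275,190:340,::-1],None,fx=2.6,fy=2.6,interpolation=cv2.INTER_CUBIC)
cv2.imwrite('pics/m4.png',np.hstack([a,b]))"
```

```text
lorry c [583.9  -1.4] size [ 54.2 128.5] yaw -12.2 pins 1.3 0.88 182
nut rect [ 538.  -172.3] [19.8 65.7] bar -27.6 z [0.044  0.0471 0.0503]
```

View pics/m4.png

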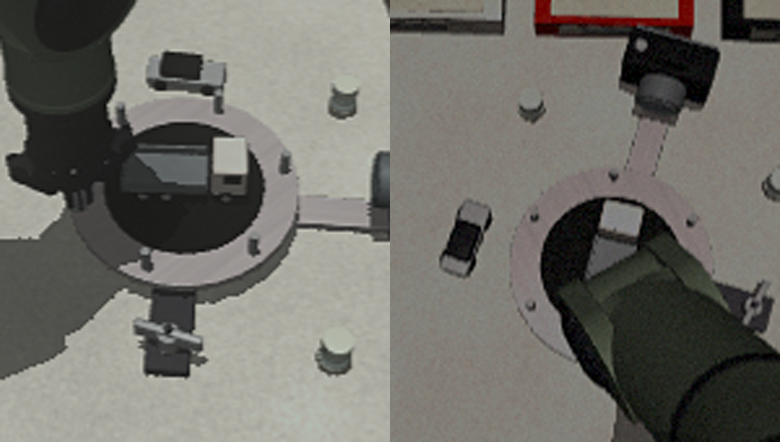

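The lorry's nose now points at the camera: the cab is at (230,160) in the left half and (622,218) in the right, with yaw about -12.3°. I'll trim by 2.5°, hold, then turn 90° to the left-side view and hold.

Emit:
{"op": "apply_moves", "data": {
  "linear": [
    [0.02,0,0],
    [0.04,0.001,0],
    [0.049,0.001,0],
    [0.049,0.001,0],
    [0.049,0.001,0]
  ],
  "delta_rot": [
    [0,0,0.008],
    [0,0,0.016],
    [0,0,0.021],
    [0,0,0.021],
    [0,0,0.021]
  ]
}}

```text
clock: 10.22
position: [0.4718, -0.0141, 0.0234]
tool_rot: [3.142, -0.0, 1.668]
force: [0.6, 0.0, -0.1]
grip_width: -0.0004
finger_force: 0.0
```

Emit:
{"op": "apply_moves", "data": {
  "linear": [
    [0,0,0],
    [0,0,0],
    [0,0,0],
    [0,0,0],
    [0,0,0]
  ],
  "delta_rot": [
    [0,0,0],
    [0,0,0],
    [0,0,0],
    [0,0,0],
    [0,0,0]
  ]
}}

```text
clock: 10.63
position: [0.4717, -0.0143, 0.0234]
tool_rot: [-3.142, -0.0, 1.667]
force: [0.2, -0.1, -0.4]
grip_width: 0.0004
finger_force: 0.0
```

Emit:
{"op": "apply_moves", "data": {
  "linear": [
    [0,0,0],
    [0,0,0],
    [0,0,0],
    [0,0,0],
    [0,0,0]
  ],
  "delta_rot": [
    [0,0,0],
    [0,0,0],
    [0,0,0],
    [0,0,0],
    [0,0,0]
  ]
}}

```text
clock: 11.05
position: [0.4717, -0.0143, 0.0234]
tool_rot: [-3.142, -0.0, 1.667]
force: [0.4, -0.2, 0.2]
grip_width: 0.0002
finger_force: 0.0
```

Emit:
{"op": "apply_moves", "data": {
  "linear": [
    [0.117,0.006,0],
    [0.233,0.024,0],
    [0.346,0.055,0],
    [0.456,0.097,0],
    [0.56,0.15,0]
  ],
  "delta_rot": [
    [0,0,0.05],
    [0,0,0.1],
    [0,0,0.15],
    [0,0,0.2],
    [0,0,0.25]
  ]
}}

```text
clock: 11.47
position: [0.4809, 0.0432, 0.0233]
tool_rot: [-3.141, 0.001, 1.138]
force: [-0.3, -1.8, -0.9]
grip_width: -0.0
finger_force: 0.8
```

Emit:
{"op": "apply_moves", "data": {
  "linear": [
    [0.117,0.006,0],
    [0.233,0.024,0],
    [0.346,0.055,0],
    [0.456,0.097,0],
    [0.56,0.15,0]
  ],
  "delta_rot": [
    [0,0,0.05],
    [0,0,0.1],
    [0,0,0.15],
    [0,0,0.2],
    [0,0,0.25]
  ]
}}

```text
clock: 11.88
position: [0.518, 0.0883, 0.0233]
tool_rot: [-3.141, 0.001, 0.615]
force: [-1.7, -0.1, -0.0]
grip_width: -0.0001
finger_force: 0.8
```

Emit:
{"op": "apply_moves", "data": {
  "linear": [
    [0.117,0.006,0],
    [0.214,0.021,0],
    [0.29,0.038,0],
    [0.346,0.055,0],
    [0.383,0.068,0]
  ],
  "delta_rot": [
    [0,0,0.05],
    [0,0,0.092],
    [0,0,0.125],
    [0,0,0.15],
    [0,0,0.167]
  ]
}}

```text
clock: 12.3
position: [0.5534, 0.105, 0.0232]
tool_rot: [-3.141, 0.0, 0.268]
force: [-1.5, 0.8, -0.0]
grip_width: -0.0003
finger_force: 0.7
```

Emit:
{"op": "apply_moves", "data": {
  "linear": [
    [0.078,0.003,0],
    [0.137,0.008,0],
    [0.175,0.014,0],
    [0.195,0.017,0],
    [0.195,0.017,0]
  ],
  "delta_rot": [
    [0,0,0.033],
    [0,0,0.058],
    [0,0,0.075],
    [0,0,0.083],
    [0,0,0.083]
  ]
}}

```text
clock: 12.72
position: [0.5726, 0.1081, 0.0233]
tool_rot: [-3.142, 0.0, 0.096]
force: [-0.0, -0.4, -0.9]
grip_width: 0.0
finger_force: 0.0
```

```bash
python3 -c "
from h import *
st();look()"
```

```text
12.7167 [-0.31  0.69  0.03  1.84 -0.03  0.61 -1.73] [0.5726 0.1081 0.0233] 5.5 [-0.  -0.4 -0.9] r,th 0.112 95.0
lorry c [582.9  -3.9] size [130.9  50.9] yaw -104.3 pins 28.5 0.92 196
nut rect [ 537.5 -170.8] [20.4 66.8] bar -27.9 z [0.0444 0.0473 0.0508]
```

The left side faces the lens at yaw -104.3°. I'll hold, lift, arc back to behind the pin at 267°, and lower.

Emit:
{"op": "apply_moves", "data": {
  "linear": [
    [0,0,0],
    [0,0,0],
    [0,0,0],
    [0,0,0],
    [0,0,0]
  ],
  "delta_rot": [
    [0,0,0],
    [0,0,0],
    [0,0,0],
    [0,0,0],
    [0,0,0]
  ]
}}

```text
clock: 13.23
position: [0.5725, 0.1079, 0.0234]
tool_rot: [-3.142, -0.0, 0.097]
force: [-0.5, 0.5, -0.1]
grip_width: -0.0001
finger_force: 0.0
```

Emit:
{"op": "apply_moves", "data": {
  "linear": [
    [0,0,0],
    [0,0,0],
    [0,0,0],
    [0,0,0],
    [0,0,0]
  ],
  "delta_rot": [
    [0,0,0],
    [0,0,0],
    [0,0,0],
    [0,0,0],
    [0,0,0]
  ]
}}

```text
clock: 13.65
position: [0.5725, 0.1079, 0.0234]
tool_rot: [3.142, 0.0, 0.096]
force: [0.8, 0.2, -0.1]
grip_width: 0.0002
finger_force: 0.0
```

Emit:
{"op": "apply_moves", "data": {
  "linear": [
    [-0.03,0,0],
    [-0.03,0,-0.2],
    [-0.03,0,-0.4],
    [-0.03,0,-0.6],
    [0,0,-0.6]
  ],
  "delta_rot": [
    [0,0,0],
    [0,0,0],
    [0,0,0],
    [0,0,0],
    [0,0,0]
  ]
}}

```text
clock: 14.07
position: [0.5737, 0.1082, 0.0868]
tool_rot: [-3.141, -0.004, 0.096]
force: [1.5, 0.6, 0.8]
grip_width: -0.0001
finger_force: 0.0
```

Emit:
{"op": "apply_moves", "data": {
  "linear": [
    [-0.137,0.008,0],
    [-0.271,0.033,0],
    [-0.401,0.074,0],
    [-0.526,0.131,0],
    [-0.642,0.203,0]
  ],
  "delta_rot": [
    [0,0,-0.058],
    [0,0,-0.117],
    [0,0,-0.175],
    [0,0,-0.233],
    [0,0,-0.292]
  ]
}}

```text
clock: 14.48
position: [0.5096, 0.0817, 0.0832]
tool_rot: [-3.141, 0.0, 0.715]
force: [1.0, 0.1, -0.3]
grip_width: 0.0001
finger_force: 0.0
```

Emit:
{"op": "apply_moves", "data": {
  "linear": [
    [-0.137,0.008,0],
    [-0.271,0.033,0],
    [-0.401,0.074,0],
    [-0.526,0.131,0],
    [-0.642,0.203,0]
  ],
  "delta_rot": [
    [0,0,-0.058],
    [0,0,-0.117],
    [0,0,-0.175],
    [0,0,-0.233],
    [0,0,-0.292]
  ]
}}

```text
clock: 14.9
position: [0.4742, 0.024, 0.0832]
tool_rot: [-3.141, -0.0, 1.326]
force: [-0.5, -0.1, -1.0]
grip_width: -0.0002
finger_force: 0.0
```

Emit:
{"op": "apply_moves", "data": {
  "linear": [
    [-0.137,0.008,0],
    [-0.271,0.033,0],
    [-0.401,0.074,0],
    [-0.526,0.131,0],
    [-0.642,0.203,0]
  ],
  "delta_rot": [
    [0,0,-0.058],
    [0,0,-0.117],
    [0,0,-0.175],
    [0,0,-0.233],
    [0,0,-0.292]
  ]
}}

```text
clock: 15.32
position: [0.4783, -0.0436, 0.0832]
tool_rot: [-3.141, -0.0, 1.937]
force: [0.9, 0.0, 0.6]
grip_width: 0.0001
finger_force: 0.0
```

Emit:
{"op": "apply_moves", "data": {
  "linear": [
    [-0.137,0.008,0],
    [-0.271,0.033,0],
    [-0.401,0.074,0],
    [-0.526,0.131,0],
    [-0.642,0.203,0]
  ],
  "delta_rot": [
    [0,0,-0.058],
    [0,0,-0.117],
    [0,0,-0.175],
    [0,0,-0.233],
    [0,0,-0.292]
  ]
}}

```text
clock: 15.73
position: [0.5203, -0.0966, 0.0831]
tool_rot: [-3.141, -0.0, 2.548]
force: [-0.3, -0.0, 0.5]
grip_width: 0.0002
finger_force: 0.0
```

Emit:
{"op": "apply_moves", "data": {
  "linear": [
    [-0.137,0.008,0],
    [-0.271,0.033,0],
    [-0.401,0.074,0],
    [-0.526,0.131,0],
    [-0.642,0.203,0]
  ],
  "delta_rot": [
    [0,0,-0.058],
    [0,0,-0.117],
    [0,0,-0.175],
    [0,0,-0.233],
    [0,0,-0.292]
  ]
}}

```text
clock: 16.15
position: [0.5851, -0.1158, 0.083]
tool_rot: [3.141, -0.0, -3.124]
force: [-0.5, -0.3, 0.3]
grip_width: 0.0001
finger_force: 0.0
```

Emit:
{"op": "apply_moves", "data": {
  "linear": [
    [-0.098,0.004,0],
    [-0.175,0.014,0],
    [-0.175,0.014,0],
    [-0.175,0.014,0],
    [-0.175,0.014,0]
  ],
  "delta_rot": [
    [0,0,-0.042],
    [0,0,-0.075],
    [0,0,-0.075],
    [0,0,-0.075],
    [0,0,-0.075]
  ]
}}

```text
clock: 16.57
position: [0.6016, -0.1136, 0.0831]
tool_rot: [3.141, -0.001, -2.974]
force: [0.1, -0.0, -0.7]
grip_width: -0.0
finger_force: 0.0
```

```bash
python3 -c "
from h import *
st();look()"
```

```text
16.5667 [ 0.59  0.75 -0.77  1.7   0.63  0.95  1.32] [ 0.6016 -0.1136  0.0831] -170.4 [ 0.1 -0.  -0.7] r,th 0.1118 279.9
lorry c [583.4  -2.7] size [132.2  51.2] yaw -104.1 pins 27.5 0.99 165
nut rect [ 537.4 -172.4] [19.1 66.5] bar -27.7 z [0.0442 0.0475 0.0501]
```

Emit:
{"op": "apply_moves", "data": {
  "linear": [
    [0,0,0.2],
    [0,0,0.4],
    [0,0,0.6],
    [0,0,0.6],
    [0,0,0.6]
  ],
  "delta_rot": [
    [0,0,0],
    [0,0,0],
    [0,0,0],
    [0,0,0],
    [0,0,0]
  ]
}}

```text
clock: 17.08
position: [0.6017, -0.1134, 0.0233]
tool_rot: [3.141, -0.001, -2.972]
force: [0.2, 0.9, 0.4]
grip_width: -0.0002
finger_force: 0.0
```

Emit:
{"op": "apply_moves", "data": {
  "linear": [
    [0.117,0.006,0],
    [0.233,0.024,0],
    [0.346,0.055,0],
    [0.456,0.097,0],
    [0.56,0.15,0]
  ],
  "delta_rot": [
    [0,0,0.05],
    [0,0,0.1],
    [0,0,0.15],
    [0,0,0.2],
    [0,0,0.25]
  ]
}}

```text
clock: 17.5
position: [0.5451, -0.1085, 0.0252]
tool_rot: [3.141, 0.003, 2.781]
force: [1.8, -0.5, -1.4]
grip_width: -0.0
finger_force: 0.9
```

Emit:
{"op": "apply_moves", "data": {
  "linear": [
    [0.117,0.006,0],
    [0.233,0.024,0],
    [0.346,0.055,0],
    [0.456,0.097,0],
    [0.56,0.15,0]
  ],
  "delta_rot": [
    [0,0,0.05],
    [0,0,0.1],
    [0,0,0.15],
    [0,0,0.2],
    [0,0,0.25]
  ]
}}

```text
clock: 17.92
position: [0.4977, -0.0749, 0.0251]
tool_rot: [3.14, 0.002, 2.258]
force: [0.5, -1.4, -1.0]
grip_width: 0.0004
finger_force: 0.9
```

Emit:
{"op": "apply_moves", "data": {
  "linear": [
    [0.117,0.006,0],
    [0.214,0.021,0],
    [0.29,0.038,0],
    [0.346,0.055,0],
    [0.383,0.068,0]
  ],
  "delta_rot": [
    [0,0,0.05],
    [0,0,0.092],
    [0,0,0.125],
    [0,0,0.15],
    [0,0,0.167]
  ]
}}

```text
clock: 18.33
position: [0.4786, -0.0403, 0.0249]
tool_rot: [3.14, 0.001, 1.912]
force: [0.1, -1.4, -0.3]
grip_width: -0.0004
finger_force: 0.7
```

Emit:
{"op": "apply_moves", "data": {
  "linear": [
    [0.098,0.004,0],
    [0.175,0.014,0],
    [0.233,0.025,0],
    [0.28,0.036,0],
    [0.301,0.041,0]
  ],
  "delta_rot": [
    [0,0,0.042],
    [0,0,0.075],
    [0,0,0.1],
    [0,0,0.121],
    [0,0,0.13]
  ]
}}

```text
clock: 18.75
position: [0.4725, -0.0103, 0.0248]
tool_rot: [3.139, -0.0, 1.64]
force: [0.2, -2.2, 0.8]
grip_width: 0.0001
finger_force: 0.7
```

Emit:
{"op": "apply_moves", "data": {
  "linear": [
    [0,0,0],
    [0,0,0],
    [0,0,0],
    [0,0,0],
    [0,0,0]
  ],
  "delta_rot": [
    [0,0,0],
    [0,0,0],
    [0,0,0],
    [0,0,0],
    [0,0,0]
  ]
}}

```text
clock: 19.17
position: [0.4717, -0.0115, 0.0234]
tool_rot: [3.142, -0.0, 1.642]
force: [-1.2, 0.1, -0.7]
grip_width: -0.0001
finger_force: 0.0
```

```bash
python3 -c "
from h import *
st();look()"
```

```text
19.1667 [ 0.12  0.59 -0.29  2.11  0.34  0.48 -0.36] [ 0.4717 -0.0115  0.0234] 94.1 [-1.2  0.1 -0.7] r,th 0.111 184.2
lorry c [583.2  -3.1] size [ 54.1 126.2] yaw 164.1 pins -2.8 0.87 180
nut rect [ 537.2 -171.1] [19.5 67.3] bar -28.3 z [0.0439 0.0476 0.0504]
```

The tail faces the lens at -195.9°, against a target of -195°. I'll hold, then stroke to the right-side view and hold.

Emit:
{"op": "apply_moves", "data": {
  "linear": [
    [0,0,0],
    [0,0,0],
    [0,0,0],
    [0,0,0],
    [0,0,0]
  ],
  "delta_rot": [
    [0,0,0],
    [0,0,0],
    [0,0,0],
    [0,0,0],
    [0,0,0]
  ]
}}

```text
clock: 19.68
position: [0.4717, -0.0112, 0.0234]
tool_rot: [-3.142, -0.0, 1.642]
force: [-0.7, 0.3, 0.3]
grip_width: -0.0001
finger_force: 0.0
```

Emit:
{"op": "apply_moves", "data": {
  "linear": [
    [0.117,0.006,0],
    [0.233,0.024,0],
    [0.346,0.055,0],
    [0.456,0.097,0],
    [0.56,0.15,0]
  ],
  "delta_rot": [
    [0,0,0.05],
    [0,0,0.1],
    [0,0,0.15],
    [0,0,0.2],
    [0,0,0.25]
  ]
}}

```text
clock: 20.1
position: [0.4824, 0.046, 0.0234]
tool_rot: [-3.141, 0.001, 1.113]
force: [-0.9, -2.1, -0.4]
grip_width: -0.0003
finger_force: 0.9
```

Emit:
{"op": "apply_moves", "data": {
  "linear": [
    [0.117,0.006,0],
    [0.233,0.024,0],
    [0.346,0.055,0],
    [0.456,0.097,0],
    [0.56,0.15,0]
  ],
  "delta_rot": [
    [0,0,0.05],
    [0,0,0.1],
    [0,0,0.15],
    [0,0,0.2],
    [0,0,0.25]
  ]
}}

```text
clock: 20.52
position: [0.5204, 0.0902, 0.0233]
tool_rot: [-3.141, 0.001, 0.59]
force: [-2.1, -1.6, 0.4]
grip_width: -0.0001
finger_force: 0.8
```

Emit:
{"op": "apply_moves", "data": {
  "linear": [
    [0.117,0.006,0],
    [0.214,0.021,0],
    [0.29,0.038,0],
    [0.346,0.055,0],
    [0.383,0.068,0]
  ],
  "delta_rot": [
    [0,0,0.05],
    [0,0,0.092],
    [0,0,0.125],
    [0,0,0.15],
    [0,0,0.167]
  ]
}}

```text
clock: 20.93
position: [0.5563, 0.1059, 0.0232]
tool_rot: [-3.141, 0.0, 0.243]
force: [-2.0, 0.9, -0.4]
grip_width: 0.0002
finger_force: 0.7
```

Emit:
{"op": "apply_moves", "data": {
  "linear": [
    [0.078,0.003,0],
    [0.137,0.008,0],
    [0.166,0.012,0],
    [0.175,0.014,0],
    [0.175,0.014,0]
  ],
  "delta_rot": [
    [0,0,0.033],
    [0,0,0.058],
    [0,0,0.071],
    [0,0,0.075],
    [0,0,0.075]
  ]
}}

```text
clock: 21.35
position: [0.5734, 0.1083, 0.0233]
tool_rot: [3.141, 0.0, 0.089]
force: [-0.8, 0.8, -0.0]
grip_width: 0.0002
finger_force: 0.0
```

Emit:
{"op": "apply_moves", "data": {
  "linear": [
    [0,0,0],
    [0,0,0],
    [0,0,0],
    [0,0,0],
    [0,0,0]
  ],
  "delta_rot": [
    [0,0,0],
    [0,0,0],
    [0,0,0],
    [0,0,0],
    [0,0,0]
  ]
}}

```text
clock: 21.77
position: [0.5735, 0.1082, 0.0235]
tool_rot: [-3.142, -0.0, 0.088]
force: [-0.0, -0.2, 0.1]
grip_width: 0.0003
finger_force: 0.0
```

Emit:
{"op": "apply_moves", "data": {
  "linear": [
    [0,0,0],
    [0,0,0],
    [0,0,0],
    [0,0,0],
    [0,0,0]
  ],
  "delta_rot": [
    [0,0,0],
    [0,0,0],
    [0,0,0],
    [0,0,0],
    [0,0,0]
  ]
}}

```text
clock: 22.18
position: [0.5735, 0.1083, 0.0234]
tool_rot: [-3.142, -0.0, 0.088]
force: [1.0, 0.8, 0.8]
grip_width: 0.0001
finger_force: 0.0
```

```bash
python3 -c "
from h import *
st();look()"
```

```text
22.1833 [-0.39  0.7   0.14  1.84 -0.16  0.61 -1.63] [0.5735 0.1083 0.0234] 5.1 [1.  0.8 0.8] r,th 0.112 94.6
lorry c [581.6  -2.7] size [129.5  51.5] yaw 76.2 pins 28.1 0.92 194
nut rect [ 537.3 -171.2] [17.6 67.4] bar -27.9 z [0.0443 0.0473 0.0497]
```

The right side faces the lens at 76.2°. Next comes the nut, with the bar at -28°. I'll lift, cross over, rotate to yaw 152°, and set an opening of about 30 mm.

Emit:
{"op": "apply_moves", "data": {
  "linear": [
    [-0.03,0,0],
    [-0.03,0,-0.25],
    [-0.03,0,-0.5],
    [-0.03,0,-0.75],
    [0,0,-1.0]
  ],
  "delta_rot": [
    [0,0,0],
    [0,0,0],
    [0,0,0],
    [0,0,0],
    [0,0,0]
  ]
}}

```text
clock: 22.7
position: [0.5727, 0.1081, 0.1245]
tool_rot: [3.142, 0.001, 0.088]
force: [-0.4, -1.1, 0.1]
grip_width: 0.0005
finger_force: 0.0
```

Emit:
{"op": "apply_moves", "data": {
  "linear": [
    [0,0,0],
    [-0.03,0.24,0],
    [-0.07,0.48,0],
    [-0.1,0.72,0],
    [-0.14,0.96,0]
  ],
  "delta_rot": [
    [0,0,0],
    [0,0,0],
    [0,0,0],
    [0,0,0],
    [0,0,0]
  ]
}}

```text
clock: 23.12
position: [0.5676, 0.0104, 0.1232]
tool_rot: [3.142, 0.0, 0.089]
force: [-0.3, -0.5, 0.3]
grip_width: 0.0002
finger_force: 0.0
```

Emit:
{"op": "apply_moves", "data": {
  "linear": [
    [-0.03,0.19,0],
    [-0.06,0.38,0],
    [-0.08,0.57,0],
    [-0.11,0.76,0],
    [-0.14,0.96,0]
  ],
  "delta_rot": [
    [0,0,0],
    [0,0,0],
    [0,0,0],
    [0,0,0],
    [0,0,0]
  ]
}}

```text
clock: 23.53
position: [0.5621, -0.0862, 0.1231]
tool_rot: [-3.141, 0.0, 0.088]
force: [0.5, -0.6, -0.9]
grip_width: -0.0
finger_force: 0.0
```

Emit:
{"op": "apply_moves", "data": {
  "linear": [
    [-0.03,0.19,0],
    [-0.06,0.38,0],
    [-0.08,0.57,0],
    [-0.11,0.76,0],
    [-0.14,0.96,0]
  ],
  "delta_rot": [
    [0,0,0],
    [0,0,0],
    [0,0,0],
    [0,0,0],
    [0,0,0]
  ]
}}

```text
clock: 23.95
position: [0.5566, -0.183, 0.123]
tool_rot: [-3.141, 0.0, 0.088]
force: [0.2, -0.3, 0.1]
grip_width: 0.0002
finger_force: 0.0
```

Emit:
{"op": "apply_moves", "data": {
  "linear": [
    [0,0,0],
    [0,0,0],
    [0,0,0],
    [0,0,0],
    [0,0,0]
  ],
  "delta_rot": [
    [0,0,-0.058],
    [0,0,-0.117],
    [0,0,-0.175],
    [0,0,-0.233],
    [0,0,-0.292]
  ],
  "gripper": -0.3,
  "force": 20
}}

```text
clock: 24.37
position: [0.5567, -0.1822, 0.123]
tool_rot: [-3.141, 0.0, 0.706]
force: [-0.3, -1.0, 1.1]
grip_width: 0.0296
finger_force: 0.0
```

Emit:
{"op": "apply_moves", "data": {
  "linear": [
    [0,0,0],
    [0,0,0],
    [0,0,0],
    [0,0,0],
    [0,0,0]
  ],
  "delta_rot": [
    [0,0,-0.058],
    [0,0,-0.117],
    [0,0,-0.175],
    [0,0,-0.233],
    [0,0,-0.292]
  ]
}}

```text
clock: 24.78
position: [0.5567, -0.1822, 0.1231]
tool_rot: [-3.141, -0.0, 1.317]
force: [0.1, -0.2, -0.1]
grip_width: 0.0299
finger_force: 0.0
```

Emit:
{"op": "apply_moves", "data": {
  "linear": [
    [0,0,0],
    [0,0,0],
    [0,0,0],
    [0,0,0],
    [0,0,0]
  ],
  "delta_rot": [
    [0,0,-0.058],
    [0,0,-0.117],
    [0,0,-0.175],
    [0,0,-0.233],
    [0,0,-0.292]
  ]
}}

```text
clock: 25.2
position: [0.5567, -0.1822, 0.1231]
tool_rot: [-3.141, -0.0, 1.929]
force: [-0.2, -0.2, -0.5]
grip_width: 0.0298
finger_force: 0.0
```

Emit:
{"op": "apply_moves", "data": {
  "linear": [
    [0,0,0],
    [0,0,0],
    [0,0,0],
    [0,0,0],
    [0,0,0]
  ],
  "delta_rot": [
    [0,0,-0.058],
    [0,0,-0.117],
    [0,0,-0.175],
    [0,0,-0.233],
    [0,0,-0.292]
  ]
}}

```text
clock: 25.62
position: [0.5567, -0.1822, 0.1231]
tool_rot: [3.141, -0.0, 2.541]
force: [-1.0, -0.5, -0.3]
grip_width: 0.0299
finger_force: 0.0
```

Emit:
{"op": "apply_moves", "data": {
  "linear": [
    [0,0,0],
    [0,0,0],
    [0,0,0.2],
    [0,0,0.4],
    [0,0,0.6]
  ],
  "delta_rot": [
    [0,0,-0.03],
    [0,0,-0.057],
    [0,0,-0.057],
    [0,0,-0.057],
    [0,0,-0.057]
  ]
}}

```text
clock: 26.03
position: [0.5568, -0.1824, 0.0625]
tool_rot: [3.141, 0.0, 2.654]
force: [1.5, -0.7, 0.7]
grip_width: 0.0298
finger_force: 0.0
```

```bash
python3 -c "
from h import *
st();look()
q,_=optics.grab_frame('top');p,_=optics.grab_frame('side')
a=cv2.resize(p[180:310,180:310,::-1],None,fx=3,fy=3,interpolation=cv2.INTER_CUBIC)
b=cv2.resize(q[145:275,250:380,::-1],None,fx=3,fy=3,interpolation=cv2.INTER_CUBIC)
cv2.imwrite('pics/m5.png',np.hstack([a,b]))
s=monitor.observe()['position']
d=optics.grab_frame('side')[1];P=cloud('side',d).reshape(-1,3)
k=P[(np.hypot(*(P[:,:2]-s[:2]).T)<.035)&(P[:,2]>.055)];print(k[np.argsort(k[:,2])][:12].round(3))"
```

```text
26.0333 [ 0.52  0.67 -0.44  1.8   0.39  0.76  0.96] [ 0.5568 -0.1824  0.0625] 152.0 [ 1.5 -0.7  0.7] r,th 0.1808 261.8
lorry c [581.9  -1.5] size [128.8  51.8] yaw 76.2 pins 26.9 0.99 112
nut rect [ 536.8 -171.5] [18.8 67.6] bar -28.7 z [0.044  0.0468 0.0499]
[[ 0.572 -0.172  0.098]
 [ 0.554 -0.204  0.1  ]
 [ 0.551 -0.204  0.101]
 [ 0.572 -0.172  0.103]
 [ 0.542 -0.204  0.103]
 [ 0.556 -0.204  0.104]
 [ 0.574 -0.171  0.105]
 [ 0.554 -0.204  0.105]
 [ 0.571 -0.172  0.108]
 [ 0.574 -0.17   0.108]
 [ 0.554 -0.204  0.108]
 [ 0.544 -0.207  0.109]]
```

View pics/m5.png

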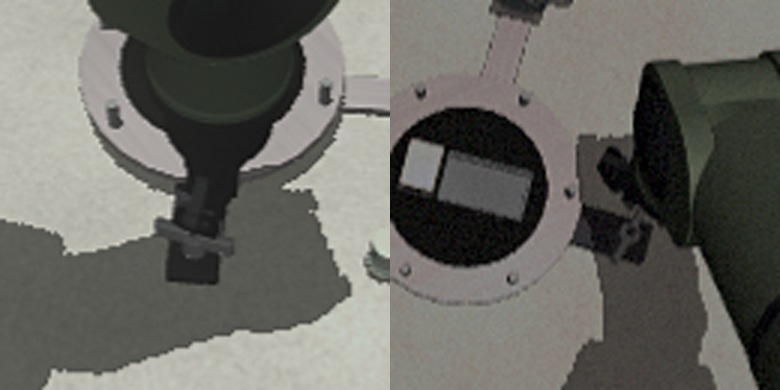

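The fingers are above the wing nut's +x wing, with the nut at about (190,238) in the left half. The real tip is at about 0.098 for a reported 0.0625. I'll descend and close on the wing.

Emit:
{"op": "apply_moves", "data": {
  "linear": [
    [0,0,0.15],
    [0,0,0.3],
    [0,0,0.42],
    [0,0,0.54],
    [0,0,0.62]
  ],
  "delta_rot": [
    [0,0,0],
    [0,0,0],
    [0,0,0],
    [0,0,0],
    [0,0,0]
  ]
}}

```text
clock: 26.7
position: [0.557, -0.1823, 0.0007]
tool_rot: [3.142, -0.0, 2.654]
force: [0.2, 0.3, 0.2]
grip_width: 0.0298
finger_force: 0.0
```

Emit:
{"op": "apply_moves", "data": {
  "linear": [
    [0,0,0],
    [0,0,0],
    [0,0,0],
    [0,0,0],
    [0,0,0]
  ],
  "delta_rot": [
    [0,0,0],
    [0,0,0],
    [0,0,0],
    [0,0,0],
    [0,0,0]
  ],
  "gripper": -1,
  "force": 20
}}

```text
clock: 27.12
position: [0.5571, -0.1818, 0.0014]
tool_rot: [3.141, -0.0, 2.654]
force: [3.5, 3.9, -14.9]
grip_width: 0.0082
finger_force: 21.6
```

Emit:
{"op": "apply_moves", "data": {
  "linear": [
    [0,0,0],
    [0,0,0],
    [0,0,0],
    [0,0,0],
    [0,0,0]
  ],
  "delta_rot": [
    [0,0,0],
    [0,0,0],
    [0,0,0],
    [0,0,0],
    [0,0,0]
  ]
}}

```text
clock: 27.53
position: [0.5571, -0.1817, 0.0014]
tool_rot: [3.141, -0.0, 2.654]
force: [3.6, 4.3, -14.6]
grip_width: 0.0081
finger_force: 21.6
```

Emit:
{"op": "apply_moves", "data": {
  "linear": [
    [0.001,-0.017,0],
    [0.003,-0.033,0],
    [0.006,-0.049,0],
    [0.01,-0.065,0],
    [0.016,-0.081,0]
  ],
  "delta_rot": [
    [0,0,0.037],
    [0,0,0.073],
    [0,0,0.11],
    [0,0,0.147],
    [0,0,0.183]
  ]
}}

```text
clock: 27.95
position: [0.552, -0.188, 0.0014]
tool_rot: [3.141, -0.0, 2.267]
force: [3.9, 4.9, -15.3]
grip_width: 0.0084
finger_force: 21.4
```

Emit:
{"op": "apply_moves", "data": {
  "linear": [
    [0.001,-0.017,0],
    [0.003,-0.033,0],
    [0.006,-0.049,0],
    [0.01,-0.065,0],
    [0.016,-0.081,0]
  ],
  "delta_rot": [
    [0,0,0.037],
    [0,0,0.073],
    [0,0,0.11],
    [0,0,0.147],
    [0,0,0.183]
  ]
}}

```text
clock: 28.37
position: [0.545, -0.1918, 0.0014]
tool_rot: [3.14, -0.001, 1.884]
force: [5.5, 6.5, -17.4]
grip_width: 0.0082
finger_force: 21.2
```

```bash
python3 -c "
from h import *
st();look()"
```

```text
28.3667 [ 0.38  0.73 -0.2   1.85  0.24  0.59  0.34] [ 0.545  -0.1918  0.0014] 108.0 [  5.5   6.5 -17.4] r,th 0.1921 258.8
lorry c [581.4  -1.6] size [128.4  50.5] yaw 76.6 pins 26.9 0.99 122
nut rect [ 532.1 -174.4] [31.9 65.4] bar -73.4 z [0.0438 0.0471 0.0513]
```

Emit:
{"op": "apply_moves", "data": {
  "linear": [
    [0.001,-0.017,0],
    [0.003,-0.033,0],
    [0.006,-0.049,0],
    [0.01,-0.065,0],
    [0.016,-0.081,0]
  ],
  "delta_rot": [
    [0,0,0.037],
    [0,0,0.073],
    [0,0,0.11],
    [0,0,0.147],
    [0,0,0.183]
  ]
}}

```text
clock: 28.88
position: [0.537, -0.1927, 0.0014]
tool_rot: [3.141, -0.001, 1.501]
force: [6.8, 5.2, -19.3]
grip_width: 0.0085
finger_force: 20.9
```

Emit:
{"op": "apply_moves", "data": {
  "linear": [
    [0,-0.003,0],
    [0,-0.006,0],
    [0,-0.008,0],
    [0,-0.008,0],
    [0,-0.008,0]
  ],
  "delta_rot": [
    [0,0,0.007],
    [0,0,0.014],
    [0,0,0.018],
    [0,0,0.018],
    [0,0,0.018]
  ]
}}

```text
clock: 29.3
position: [0.5366, -0.1927, 0.0014]
tool_rot: [3.14, -0.001, 1.468]
force: [7.9, 4.9, -20.2]
grip_width: 0.0082
finger_force: 21.2
```

```bash
python3 -c "
from h import *
st();look();print(monitor.observe()['moment'])"
```

```text
29.3 [ 0.31  0.71 -0.09  1.87  0.11  0.56  0.04] [ 0.5366 -0.1927  0.0014] 84.1 [  7.9   4.9 -20.2] r,th 0.1947 256.4
lorry c [581.5  -1.6] size [128.6  51.6] yaw 77.0 pins 26.8 0.99 105
nut rect [ 531.8 -172.6] [33.  64.5] bar 87.3 z [0.0444 0.0478 0.0512]
[ 0.94751066 -1.75891895  0.25871426]
```

Emit:
{"op": "apply_moves", "data": {
  "linear": [
    [0,-0.004,0],
    [0,-0.008,0],
    [0,-0.008,0],
    [0,-0.008,0],
    [0,-0.008,0]
  ],
  "delta_rot": [
    [0,0,0.01],
    [0,0,0.018],
    [0,0,0.018],
    [0,0,0.018],
    [0,0,0.018]
  ]
}}

```text
clock: 29.82
position: [0.5365, -0.1925, 0.0016]
tool_rot: [3.139, -0.001, 1.431]
force: [10.3, 4.1, -19.8]
grip_width: 0.0087
finger_force: 32.2
```

Emit:
{"op": "apply_moves", "data": {
  "linear": [
    [0,0,0],
    [0,0,0],
    [0,0,0],
    [0,0,0],
    [0,0,0]
  ],
  "delta_rot": [
    [0,0,0],
    [0,0,0],
    [0,0,0],
    [0,0,0],
    [0,0,0]
  ],
  "gripper": -0.3
}}

```text
clock: 30.23
position: [0.5348, -0.1938, 0.0017]
tool_rot: [3.141, 0.0, 1.428]
force: [0.3, 0.1, 0.5]
grip_width: 0.0298
finger_force: 0.0
```

Emit:
{"op": "apply_moves", "data": {
  "linear": [
    [0,0,0],
    [0,0,-0.2],
    [0,0,-0.4],
    [0,0,-0.7],
    [0,0,-1]
  ],
  "delta_rot": [
    [0,0,0],
    [0,0,0],
    [0,0,0],
    [0,0,0],
    [0,0,0]
  ]
}}

```text
clock: 30.65
position: [0.5342, -0.1935, 0.1022]
tool_rot: [-3.14, -0.0, 1.429]
force: [-0.2, 0.5, 0.8]
grip_width: 0.0297
finger_force: 0.0
```

Emit:
{"op": "apply_moves", "data": {
  "linear": [
    [0,0.2,-0.2],
    [0,0.2,-0.4],
    [0,0.2,-0.7],
    [0,0.2,-0.8],
    [0,0.2,-0.8]
  ],
  "delta_rot": [
    [0,0,0],
    [0,0,0],
    [0,0,0],
    [0,0,0],
    [0,0,0]
  ]
}}

```text
clock: 31.07
position: [0.5557, -0.1969, 0.1841]
tool_rot: [3.138, 0.001, 1.428]
force: [1.5, 0.4, -0.9]
grip_width: 0.0298
finger_force: 0.0
```

```bash
python3 -c "
from h import *
st();look()
q,_=optics.grab_frame('top');p,_=optics.grab_frame('side')
cv2.imwrite('pics/m6.png',cv2.resize(p[120:310,160:360,::-1],None,fx=3,fy=3,interpolation=cv2.INTER_CUBIC))"
```

```text
31.0667 [ 0.31  0.48 -0.1   1.71  0.06  0.95  0.05] [ 0.5557 -0.1969  0.1841] 81.8 [ 1.5  0.4 -0.9] r,th 0.1953 262.2
lorry c [581.8  -1.7] size [128.8  51.2] yaw 76.3 pins 26.8 0.99 160
nut rect [ 537.9 -170.3] [67.9 19.7] bar 84.6 z [0.0444 0.0473 0.0505]
```

View pics/m6.png

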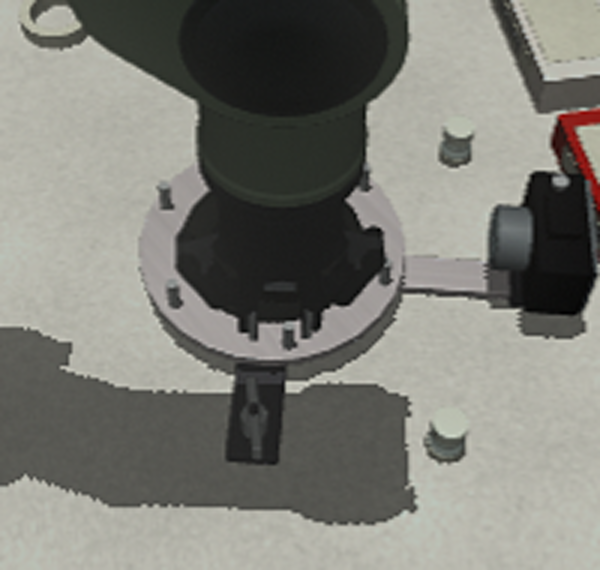

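The picture shows the wing nut's bar at (253,415) lying along the stand arm, at its stop. The lorry reads 76.3° and the gripper is clear of everything, so I'm handing in.

```bash
python3 -c "
from workcell import workorder
print(workorder.job_done())"
```

```text
the job is handed in; nothing more can be done
None
```

I handed the job in at about 31 s: the lorry was shown nose, left, tail and right, each within about 3° of square by my camera measurements, and the wing nut is at its stop; the hand-in gave no verdict.

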